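Tip a brake pad over the lip of its dressing jig and push it home

TASK

The brake pad lying lining-down in front of the dressing jig has to lie in the jig lining-up for filing. With the fingertips only, never lifting it clear of the bench and the jig, push it up against the jig's low front lip, tip it up on edge and over the lip so that it falls flat into the channel, then push it along the channel until its end is home against the end stop. Leave the finished pad, the file and the caliper where they lie.

Things in the scene. Friction and masses are not known exactly. Their poses are not given: they have to be found in the camera images.
- pad: Brake pad to be turned, 0.28 kg: steel backing plate 54 (x) x 80 (y) x 5.5 mm, with the ears 92 mm along y, on a dark lining 38 x 72 x 12 mm; the plate overhangs the lining 8 mm on both long sides. Starts lining-down, plate 12 to 17.5 mm above the bench. Origin: centre of the lining's face; z from lining to plate, up at the start, down once turned over. Its x starts within 0.3 rad of the jig's x.
- pad_lead (a point): Middle of the pad's long edge nearest the lip at the start, at half the plate's thickness (pad x +27, z +14.75 mm). When turned over it lies beside the lip.
- pad_trail (a point): Middle of the pad's other long edge, away from the lip at the start, where it is pushed (pad x -27, z +14.75 mm). When turned over it lies beside the rear rail.
- jig: Dressing jig, fixed to the bench: a 4 mm base plate with steel bars forming a straight channel 59 mm wide. Origin on the bench under the channel's centre line; x crosses the channel, the way the pad is tipped in; y runs along it. Rear rail x +29.5 to +42.5 mm, 18 mm high (screws 22). The pad starts at jig x -130 to -85, y +2 to +26 mm.
- jig_lip (a point): Middle of the front lip's upper edge on the side where the pad starts (jig x -37.5, z 10 mm). The lip is a bar 8 mm thick, 156 mm long along jig y, its top 10 mm above the bench and 6 mm above the channel's floor.
- jig_stop (a point): Middle of the end stop's face, at floor height (jig y -66, z 4 mm). The stop closes the channel's -y end, 12 mm high above the floor, screws 4 mm more; the +y end is open. Home: the turned pad's end touches this face, its origin then 46 mm from it at jig y -20, x within 2.5 mm of 0, 21.5 mm above the bench.
- spare_pad: A finished brake pad like the first, lying lining-up; leave it alone. Origin: on the bench, under its centre; 54 mm along its x, 92 mm along its y, 17.5 mm high.
- file: A flat file with a wooden handle, 268 mm along its x (from -148 to +120 mm), 25 mm wide and high; leave it alone. Origin on the bench.
- caliper: A sliding caliper, 63 mm (x) by 200 mm (y) by 14 mm, lying flat; leave it alone. Origin on the bench.

How it is judged (in metres and radians):
On the way, in this order (a step that is already met when the one before it is completed fails the run):
1. the pad is tipped up on its long edge at the jig's lip (angle between pad's own z axis and vertical between 1.1 and 2.4 rad and x of pad_lead in the frame of jig between -0.045 and 0.01 m and height (world z) of pad_lead below 0.025 m).
2. the pad lies lining-up, flat in the channel (angle between pad's own z axis and vertical above 3.04 rad and z of pad in the frame of jig below 0.0245 m and x of pad in the frame of jig between -0.005 and 0.005 m), for 0.1 s.
At the end, for the whole second after the job is handed in: The pad lies lining-up and flat (within 0.1 rad) on the channel's floor between lip and rear rail, its end no more than 3 mm from the end stop, and is at rest (all of step 2 and z of pad in the frame of jig above 0.019 m and y of pad in the frame of jig between -0.023 and -0.017 m and angle between the y axis of pad and the y axis of jig, either way round below 0.08 rad and linear speed of pad below 0.01 m/s); the robot touches nothing.
It fails at once if the pad is lifted clear: both its long edges are more than 25 mm above the bench (height (world z) of each of pad_lead, pad_trail above 0.025 m).
It fails at once if the finished pad, the file or the caliper is moved more than 15 mm (distance of any of spare_pad, file, caliper from where it was at the start of the episode above 0.015 m).
It also fails if it takes over 45 s, if anything falls off the work surface, if the arm or the gripper's body presses on something with over 40 N, if the wrist force passes 120 N, or if a joint passes its speed limit or range.

ROBOT

A 6-joint arm with a two-finger parallel gripper is mounted at the origin on a cart in front of the work surface, level with it; the furniture and walls round the work are solid. World frame = base frame: x ahead of the robot, y to its left, z up, the work surface at z = 0. Lengths are in mm, angles in rad, forces in N, time in s.
With the tool pointing down it reaches from about 400 to 925 mm from the base axis. Payload 12.5 kg.
Tool frame: the origin (TCP) lies between the finger pads; the fingertips stand 11 mm ahead of it and the grasp point (between the pads) lies 8 mm behind it (env.tip_extent is the distance from the TCP to the fingertips, in mm); x points along the fingers, z is the direction in which the jaws open and shut, and the axes are right-handed (so a half turn about x gives the same grasp; the last joint's range is limited). The gripper opens to 95 mm and grips with 3 to 60 N. Pads are 20 mm wide; open, the fingers measure 119 mm over their backs; the gripper's body (75 mm by 180 mm) begins 59 mm behind the grasp point.
Start: joints at [1.032, 0.491, 1.559, -0, 1.092, -0.106], TCP at [262.122, 567.4, 185.861] pointing down, gripper open.
Joint ranges: [-3.1, 3.1], [-0.84, 2.19], [0.05, 2.79], [-1.13, 4.28], [0.06, 2.93], [-2.69, 2.69]. Speed limits (rad/s): [2.22, 2.22, 2.79, 3.14, 3.14, 3.14].

INTERFACE

Orientations are given as [roll, pitch, yaw] about the fixed x, y, z axes, in that order (R = Rz(yaw) Ry(pitch) Rx(roll)).
In Python, from cell import status, imaging, env gives the robot as it stands. The module is installed in compiled form; this text tells all that it offers.
- The arm moves only by the tool apply_moves, never from a script. Its argument "increments" is a list of rows, each a list of 5 numbers: the closure, from 0 (fully open) to 1 (shut), then the shift along the tool's x, y, z in mm, then the turn about the tool's x in degrees. A call has 1 to 10 rows; each row shifts and turns the commanded pose from where the row before left it, along the tool's axes as they then stand; what a row does not reach is not made up. A row lasts 1/10 s, in which the tool goes at most 50 mm and 8.59 degrees, less where a joint would pass 70% of its speed; a pose out of reach is approached as far as the arm can. A call with a gripper value outside its range is refused whole. The fingers move at their own pace and stop on an object; the grip force is fixed at half the most. Time passes only in rows, so rows that do not move let the fingers close. It gives the time, the measured TCP pose, the force and the opening at its end, in the units of the state.
- status.state(): the state, without advancing time (a new reading comes with each control period).
- imaging.read_camera(name): name is "side" or "top" or "wrist"; returns a dict with "pixels" (384x512x3 uint8, red, green, blue), "fovy" (degrees; the focal length in pixels is half the picture's height over the tangent of half this angle, whatever the lens; pixels are square), "cx", "cy" (the principal point, pixels), "distortion" ([k1, k2, p1, p2, k3] as OpenCV has them; the pictures are not rectified), "R" (3x3) and "t" (3): a world point X has camera coordinates R X + t. Camera axes: x right, y down, z forward; pixel columns grow to the right and rows downward; lengths in mm; the calibration is good to about 2 mm. A picture is of the moment at which its call begins. There is no depth.
- env.job_done(): hands the job in, once; it reports no verdict.
The state is a dict: "t": time; "joints": joint angles; "qvel": joint speeds; "tau": joint torques, N m; "eef_pos": TCP position; "tcp_rot": TCP orientation; "ft_force": force on the tool from outside, world axes, zero at the start; "moment": the same for the moment, N m; "opening": opening from 0.0 (shut) to 1.0 (fully open).
Only numpy, scipy, OpenCV 4.12 (cv2) and the standard library are available. Lean on these libraries where they do the work, as an engineer would, in place of code of your own. Each camera call takes 0.05 s, during which the arm holds its last target. There are 200 camera calls.

## Working session

There is one attempt and no reset: what is moved stays moved. The work goes in short steps, Python scripts to look and compute and a tool call to move; the robot and the scene stay as the last step left them, time stands still between calls to the robot, and variables do not carry over. Pictures are saved under pics/ and viewed, about 8 in all and at most 12, crops included, and the job is handed in when it is done.

Besides the shell and the picture viewer there is one more tool, called by a JSON object that holds its "fn" and its "kwargs", one argument or row to a line. apply_moves: Moves the arm, as the interface text tells. Its arguments: {"type":"object","properties":{"increments":{"type":"array"}},"required":["increments"]}

```bash
mkdir -p pics; cat > h.py <<'E'
import numpy as np, cv2
from cell import status, imaging, env
def cam(n,save=None):
    c=imaging.read_camera(n)
    if save: cv2.imwrite('pics/'+save,cv2.cvtColor(c['pixels'],cv2.COLOR_RGB2BGR))
    return c
def K(c):
    h=c['pixels'].shape[0]; f=h/2/np.tan(np.radians(c['fovy'])/2)
    return np.array([[f,0,c['cx']],[0,f,c['cy']],[0,0,1]])
def back(c,uv,z):
    uv=np.array(uv,float).reshape(-1,1,2)
    n=cv2.undistortPoints(uv,K(c),np.array(c['distortion'])).reshape(-1,2)
    d=np.c_[n,np.ones(len(n))]@np.array(c['R']); o=-np.array(c['R']).T@np.array(c['t'])
    z=np.broadcast_to(z,len(d)); return o+d*((z-o[2])/d[:,2])[:,None]
def proj(c,X):
    r=cv2.Rodrigues(np.array(c['R']))[0]
    return cv2.projectPoints(np.array(X,float).reshape(-1,1,3),r,np.array(c['t'],float),K(c),np.array(c['distortion'],float))[0].reshape(-1,2)
E
python3 - <<'E'
from h import *
a=cam('top','t0.png');b=cam('side','s0.png');c=cam('wrist','w0.png')
import pickle;pickle.dump((a,b,c),open('c0.pkl','wb'))
for x in(a,b,c): print(x['fovy'],-np.array(x['R']).T@x['t'])
i=[cv2.imread('pics/%s0.png'%k) for k in 'tsw']
cv2.imwrite('pics/top_big.png',cv2.resize(i[0],(768,576),interpolation=cv2.INTER_CUBIC))
cv2.imwrite('pics/sw.png',cv2.resize(np.hstack(i[1:]),(800,300)))
s=status.state();print(s)
E
```

```text
43.20782943592454 [ 245.95104198   47.62997847 1414.30364297]
47.916196950041794 [ 272.54652908 -335.02539457  932.26236761]
64.65556266604612 [186.22265538 602.89961582 383.95383455]
{'t': 0.15, 'joints': array([ 1.03245342e+00,  4.91387521e-01,  1.55934536e+00,  1.14132674e-05,
        1.09168101e+00, -1.05594854e-01]), 'qvel': array([-2.44323631e-04, -4.05697484e-03, -2.01609309e-03, -6.33552386e-05,
        9.80480772e-04, -2.31759680e-04]), 'tau': array([ 2.47891534e-03, -6.12893200e+01, -2.58280009e+01,  6.92314119e-02,
        4.74017859e-02, -6.29412239e-05]), 'eef_pos': array([261.96812142, 567.21342572, 185.40448894]), 'tcp_rot': array([ 3.0236708 ,  1.56997503, -2.1214715 ]), 'ft_force': array([-1.06797885,  0.75127383, -0.4075125 ]), 'moment': array([-0.00515522, -0.03394466,  0.01085712]), 'opening': 0.9990138552860853}
```

View pics/top_big.png

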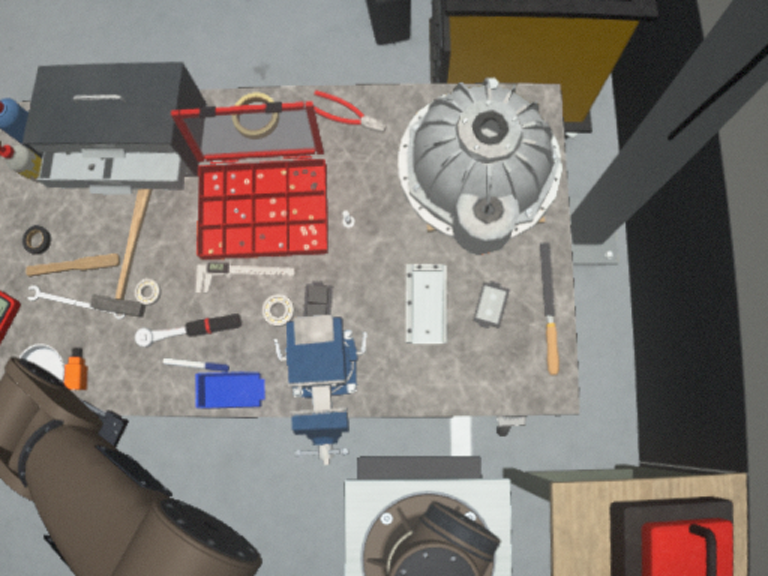

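View pics/sw.png

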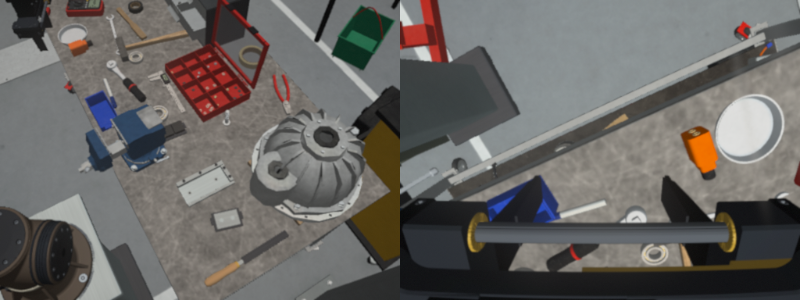

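```bash
python3 - <<'E'
import cv2,numpy as np
t=cv2.imread('pics/t0.png')[165:240,260:350]; s=cv2.imread('pics/s0.png')[190:310,210:330]
o=np.zeros((600,800,3),np.uint8)
o[:375,:450]=cv2.resize(t,None,fx=5,fy=5,interpolation=cv2.INTER_CUBIC)
o[:480,450:800]=0
o2=cv2.resize(s,(600,600),interpolation=cv2.INTER_CUBIC)
cv2.imwrite('pics/a.png',cv2.resize(t,None,fx=8,fy=8,interpolation=cv2.INTER_CUBIC)); cv2.imwrite('pics/b.png',o2)
E
```

```text
(no output)
```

View pics/a.png

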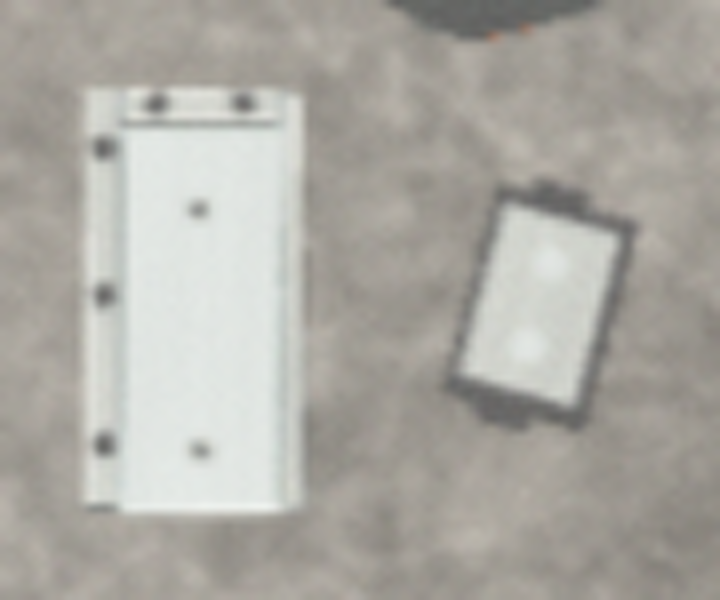

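```bash
python3 - <<'E'
from h import *
import pickle
a,b,c=pickle.load(open('c0.pkl','rb'))
f=lambda L:np.array([((u+.5)/8-.5+260,(v+.5)/8-.5+165) for u,v in L])
print('lip/jig',back(a,f([(303,92),(300,512)]),10).round(1))
print('rail outer',back(a,f([(83,92),(84,508)]),18).round(1))
print('stop',back(a,f([(122,122),(280,122)]),16).round(1))
print('floor holes',back(a,f([(198,209),(200,450)]),4).round(1))
p=back(a,f([(500,185),(635,222),(583,430),(448,385)]),17.5);print('pad',p.round(1),p.mean(0))
print('top corner', back(a,f([(0,0)]),0),)
print('others', back(a,np.array([(318,297),(245,270),(550,310),(546,243),(552,374),(487,240)])/1.5,10).round(0))
E
```

```text
lip/jig [[569.4 -44.6  10. ]
 [412.6 -40.5  10. ]]
rail outer [[568.2  37.2  18. ]
 [413.8  38.2  18. ]]
stop [[557.2  22.9  16. ]
 [556.7 -35.5  16. ]]
floor holes [[526.6  -5.1   4. ]
 [436.5  -4.6   4. ]]
pad [[ 532.1 -116.1   17.5]
 [ 517.8 -165.7   17.5]
 [ 440.7 -143.9   17.5]
 [ 457.8  -94.9   17.5]] [ 487.07996001 -130.17102232   17.5       ]
top corner [[608.14313927  67.90895215   0.        ]]
others [[ 505.  209.   10.]
 [ 561.  357.   10.]
 [ 475. -248.   10.]
 [ 612. -247.   10.]
 [ 349. -247.   10.]
 [ 618. -127.   10.]]
```

```bash
python3 - <<'E'
import cv2,numpy as np
t=cv2.imread('pics/t0.png')[45:175,260:380]; s=cv2.imread('pics/s0.png')[140:300,215:475]
o=np.hstack([cv2.resize(s,(650,400),interpolation=cv2.INTER_CUBIC)])
p=cv2.resize(t,(369,400),interpolation=cv2.INTER_CUBIC)
cv2.imwrite('pics/c.png',cv2.resize(np.hstack([o,p]),(800,314),interpolation=cv2.INTER_AREA))
E
```

```text
(no output)
```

View pics/c.png

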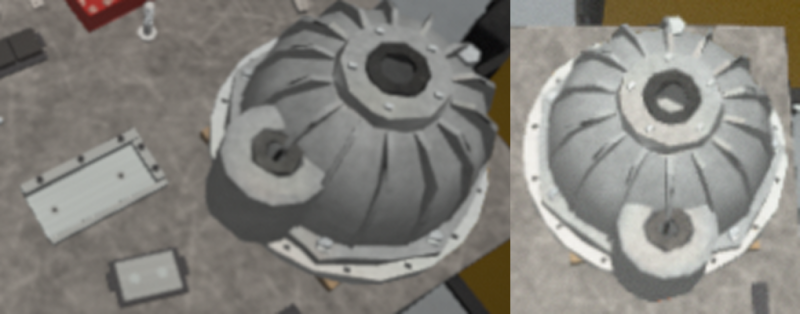

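```bash
python3 - <<'E'
from h import *
import pickle
a,b,c=pickle.load(open('c0.pkl','rb'))
def ray(c,uv):
    p=back(c,[uv],0)[0];o=-np.array(c['R']).T@c['t'];d=p-o;return o,d/np.linalg.norm(d)
def tri(ua,ub):
    o1,d1=ray(a,ua);o2,d2=ray(b,ub);s=np.linalg.lstsq(np.c_[d1,-d2],o2-o1,rcond=None)[0]
    return o1+d1*s[0],o2+d2*s[1]
print(tri((325.4,139.4),(355.6,217.5)))
L=lambda u,v:((u/.785-650)/3.075+260,v/.785/3.077+45)
for p in [(668,258),(655,298),(620,232)]:
  for h in(0,100,150,180,200):print(p,h,back(a,[L(*p)],h)[0].round(0))
E
```

```text
(array([ 638.87505514, -113.91788214,  151.22082106]), array([ 638.70388507, -113.85221895,  151.1591746 ]))
(668, 258) 0 [ 647. -132.    0.]
(668, 258) 100 [ 618. -119.  100.]
(668, 258) 150 [ 604. -113.  150.]
(668, 258) 180 [ 596. -109.  180.]
(668, 258) 200 [ 590. -106.  200.]
(655, 298) 0 [ 595. -114.    0.]
(655, 298) 100 [ 570. -102.  100.]
(655, 298) 150 [558. -97. 150.]
(655, 298) 180 [551. -93. 180.]
(655, 298) 200 [546. -91. 200.]
(620, 232) 0 [681. -72.   0.]
(620, 232) 100 [650. -64. 100.]
(620, 232) 150 [635. -59. 150.]
(620, 232) 180 [626. -57. 180.]
(620, 232) 200 [619. -55. 200.]
```

```bash
cat >> h.py <<'E'
from scipy.spatial.transform import Rotation as Rn
def Rt(s=None):
    s=s or status.state(); return Rn.from_euler('xyz',s['tcp_rot']).as_matrix()
def go(target,turn=0):
    s=status.state();d=np.array(target)-s['eef_pos'];return (Rt(s).T@d).round(1)
E
python3 - <<'E'
from h import *
R=Rt();print(R.round(3)); print('z yaw',np.degrees(np.arctan2(R[1,2],R[0,2])))
print(go([400,350,320]))
E
```

```text
[[-0.    -0.908  0.419]
 [-0.001  0.419  0.908]
 [-1.     0.    -0.001]]
z yaw 65.20506323669925
[-134.5 -216.4 -139.4]
```

{"fn": "apply_moves", "kwargs": {
  "increments": [
    [0.6,-45,0,0,0],
    [0.6,-45,0,0,0],
    [0.6,-45,0,0,0],
    [0.6,0,-36,-23,0],
    [0.6,0,-36,-23,0],
    [0.6,0,-36,-23,0],
    [0.6,0,-36,-23,0],
    [0.6,0,-36,-23,0],
    [0.6,0,-36,-23,0]
  ]
}}

```text
t: 1.05
eef_pos: [400.9, 349.9, 320.8]
tcp_rot: [1.718, 1.571, 2.856]
ft_force: [0.1, 0.5, 0.1]
opening: 0.406
```

{"fn": "apply_moves", "kwargs": {
  "increments": [
    [0.6,0,0,0,8.15],
    [0.6,0,0,0,8.15],
    [0.6,0,0,0,8.15],
    [0.6,0,0,0,8.15],
    [0.6,0,0,0,8.15],
    [0.6,0,0,0,8.15],
    [0.6,0,0,0,8.15],
    [0.6,0,0,0,8.15]
  ]
}}

```text
t: 1.85
eef_pos: [400.2, 351.4, 320.6]
tcp_rot: [-2.701, 1.57, -2.707]
ft_force: [0.1, -0.3, -0.2]
opening: 0.401
```

{"fn": "apply_moves", "kwargs": {
  "increments": [
    [0.6,0,-45,6,0],
    [0.6,0,-45,6,0],
    [0.6,0,-45,6,0],
    [0.6,0,-45,6,0],
    [0.6,0,-45,6,0],
    [0.6,0,-45,6,0],
    [0.6,0,-45,6,0],
    [0.6,0,-45,6,0],
    [0.6,0,-45,6,0],
    [0.6,0,-45,6,0]
  ]
}}

```text
t: 2.85
eef_pos: [460.1, -100.4, 320.9]
tcp_rot: [0.544, 1.571, 0.544]
ft_force: [1.4, 1.3, 0.6]
opening: 0.402
```

{"fn": "apply_moves", "kwargs": {
  "increments": [
    [0.6,0,-48,8,0],
    [0.6,0,-48,8,0],
    [0.6,0,0,0,0]
  ]
}}

```text
t: 3.15
eef_pos: [476.6, -199.0, 319.8]
tcp_rot: [-2.94, 1.57, -2.944]
ft_force: [-0.4, 0.8, -0.3]
opening: 0.401
```

```bash
python3 - <<'E'
from h import *
import pickle
c=cam('wrist','w1.png');pickle.dump(c,open('c1.pkl','wb'))
i=cv2.imread('pics/w1.png');cv2.imwrite('pics/w1b.png',cv2.resize(i,(800,600),interpolation=cv2.INTER_CUBIC))
print(status.state()['eef_pos'],Rt().round(3),-np.array(c['R']).T@c['t'])
E
```

```text
[ 476.19853854 -196.66882091  319.94470757] [[-0.001  0.004  1.   ]
 [ 0.001  1.    -0.004]
 [-1.     0.001 -0.001]] [ 477.58159536 -114.66091542  518.43046764]
```

View pics/w1b.png

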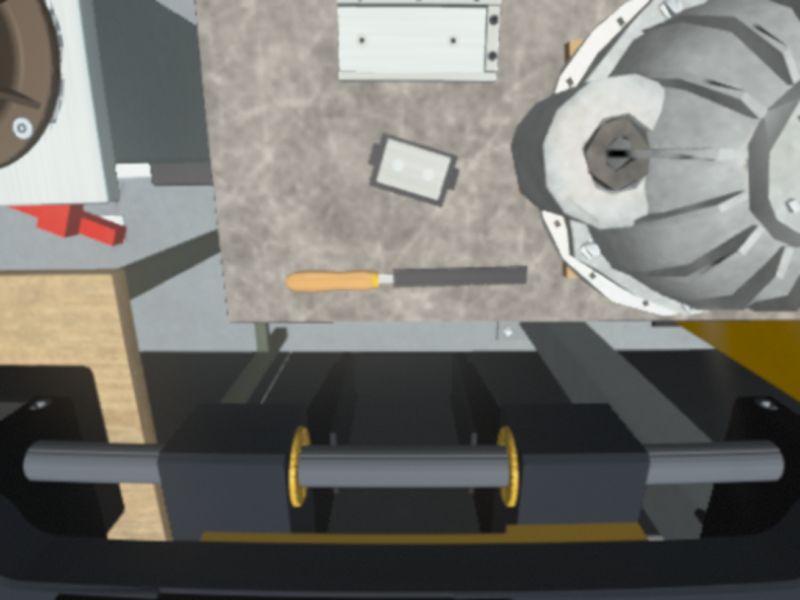

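```bash
python3 - <<'E'
from h import *
import pickle
c=pickle.load(open('c1.pkl','rb'))
f=lambda L:(np.array(L)+.5)*.64-.5
p=back(c,f([(387,134),(457,156),(440,206),(371,183)]),17.5);print(p.round(1),p.mean(0))
print(back(c,f([(339,80),(497,80)]),[6,6]).round(1)); print('rail/stop',back(c,f([(487,8),(487,72)]),16).round(1),'file',back(c,f([(340,268),(526,266)]),20).round(1))
print('lug',back(c,f([(513,150)]),150), back(c,f([(530,200)]),0))
E
```

```text
[[ 461.2  -93.    17.5]
 [ 532.  -114.5   17.5]
 [ 515.6 -164.7   17.5]
 [ 444.1 -141.    17.5]] [ 488.21895627 -128.28673697   17.5       ]
[[413.4 -40.3   6. ]
 [571.6 -40.7   6. ]]
rail/stop [[557.5  22.2  16. ]
 [559.6 -34.9  16. ]] file [[ 408.8 -230.    20. ]
 [ 609.5 -228.5   20. ]]
lug [[ 559.354093   -110.10007963  150.        ]] [[ 614.11094594 -160.04358046    0.        ]]
```

{"fn": "apply_moves", "kwargs": {
  "increments": [
    [0.6,45,5,4,0],
    [0.6,45,4,4,0],
    [0.6,45,0,0,0],
    [0.6,45,0,0,0],
    [0.6,45,0,0,0],
    [0.6,40,0,0,0],
    [0.6,20,0,0,0],
    [0.6,10,0,0,0],
    [0.6,5,0,0,0],
    [0.6,3,0,0,0]
  ]
}}

```text
t: 4.2
eef_pos: [484.8, -185.2, 18.4]
tcp_rot: [-0.384, 1.57, -0.383]
ft_force: [0.2, -0.7, 1.0]
opening: 0.4
```

{"fn": "apply_moves", "kwargs": {
  "increments": [
    [0.6,1,7,0,0],
    [0.6,0,7,0,0],
    [0.6,0,7,0,0],
    [0.6,0,7,0,0],
    [0.6,0,7,0,0],
    [0.6,0,7,0,0],
    [0.6,0,7,0,0],
    [0.6,0,7,0,0],
    [0.6,0,7,0,0],
    [0.6,0,7,0,0]
  ]
}}

```text
t: 5.2
eef_pos: [484.4, -114.9, 16.8]
tcp_rot: [1.401, 1.571, 1.401]
ft_force: [0.3, -0.5, 0.2]
opening: 0.401
```

{"fn": "apply_moves", "kwargs": {
  "increments": [
    [0.6,0,4,0,0],
    [0.6,0,3,0,0],
    [0.6,0,2,0,0]
  ]
}}

```text
t: 5.5
eef_pos: [484.4, -106.2, 16.8]
tcp_rot: [0.771, 1.571, 0.771]
ft_force: [-0.9, -0.1, -1.1]
opening: 0.399
```

```bash
python3 - <<'E'
from h import *
import pickle
c=cam('wrist','w2.png');b=cam('side','s2.png');pickle.dump((c,b),open('c2.pkl','wb'))
i=cv2.imread('pics/w2.png')[20:340,60:480];j=cv2.imread('pics/s2.png')[190:300,215:345]
o=np.hstack([cv2.resize(i,(525,400),interpolation=cv2.INTER_CUBIC),cv2.resize(j,(473,400),interpolation=cv2.INTER_CUBIC)[:, :275] if 0 else cv2.resize(j,(275,233),interpolation=cv2.INTER_CUBIC).repeat(1,0) if 0 else np.vstack([cv2.resize(j,(275,233),interpolation=cv2.INTER_CUBIC),np.zeros((167,275,3),np.uint8)])])
cv2.imwrite('pics/w2b.png',o);s=status.state();print(s['eef_pos'],s['ft_force'],s['moment'])
E
```

```text
[ 484.35254486 -106.32159604   16.80290448] [-0.65045657 -0.25221101 -0.24150814] [-0.1088749   0.09800615  0.0599359 ]
```

View pics/w2b.png

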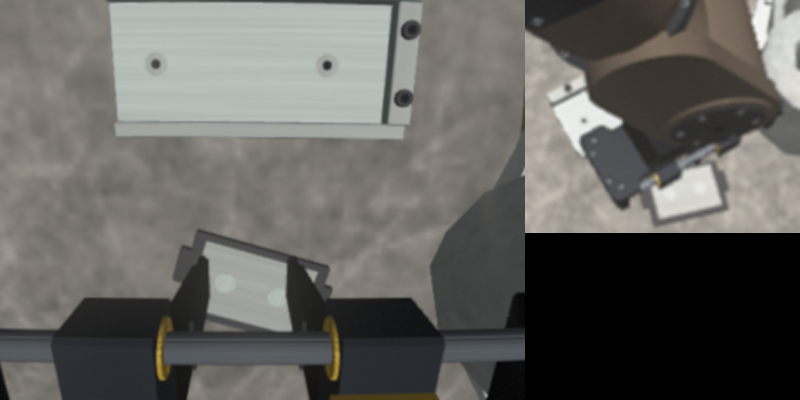

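```bash
python3 - <<'E'
from h import *
import pickle
c,b=pickle.load(open('c2.pkl','rb'))
f=lambda L:(np.array(L)+.5)/1.25-.5+np.array([60,20])
print(back(c,f([(200,232),(328,268),(181,246),(116,137),(405,138)]),[17.5,17.5,17.5,9,9]).round(1))
p=proj(c,[[484-x,-106+y,z] for x in(-19,19) for y,z in((-10,6),(10,6),(10,40))]);print(((p-[60,20])*1.25).round())
g=np.array([[*((np.array(q)+.5)*[130/275,110/233]-.5+[215,190])] for q in [(652,190),(722,178),(725,210),(655,224)]])-[0,0]
g[:,0]-=525*130/275
print(back(b,g,[17.5,17.5,12,12]).round(1))
E
```

```text
[[ 458.7  -92.    17.5]
 [ 531.1 -113.8   17.5]
 [ 447.7 -100.3   17.5]
 [ 414.   -40.7    9. ]
 [ 570.3  -41.1    9. ]]
[[277. 263.]
 [278. 232.]
 [283. 254.]
 [214. 263.]
 [213. 232.]
 [207. 254.]]
[[ 458.6 -110.4   17.5]
 [ 528.4 -135.4   17.5]
 [ 514.1 -164.5   12. ]
 [ 444.  -141.2   12. ]]
```

```bash
python3 - <<'E'
from h import *
import pickle
c,b=pickle.load(open('c2.pkl','rb'));print(env.tip_extent)
for z in (6,20,30,40,50):
  for y in(-10,0,10):
    p=(proj(c,[[484-19,-106+y,z],[484+19,-106+y,z],[484+31,-106+y,z]])-[60,20])*1.25;print(z,y,p.round().tolist())
i=cv2.imread('pics/w2.png')[190:290,190:350];cv2.imwrite('pics/d.png',cv2.resize(i,None,fx=5,fy=5,interpolation=cv2.INTER_CUBIC))
E
```

```text
11.0
6 -10 [[214.0, 263.0], [277.0, 263.0], [297.0, 263.0]]
6 0 [[214.0, 248.0], [278.0, 248.0], [298.0, 248.0]]
6 10 [[213.0, 232.0], [278.0, 232.0], [299.0, 232.0]]
20 -10 [[212.0, 273.0], [279.0, 273.0], [300.0, 273.0]]
20 0 [[212.0, 257.0], [280.0, 257.0], [301.0, 257.0]]
20 10 [[211.0, 240.0], [280.0, 240.0], [302.0, 240.0]]
30 -10 [[210.0, 281.0], [281.0, 281.0], [303.0, 281.0]]
30 0 [[210.0, 264.0], [281.0, 265.0], [304.0, 264.0]]
30 10 [[209.0, 247.0], [282.0, 247.0], [304.0, 247.0]]
40 -10 [[209.0, 290.0], [282.0, 290.0], [305.0, 290.0]]
40 0 [[208.0, 273.0], [283.0, 273.0], [306.0, 273.0]]
40 10 [[207.0, 254.0], [283.0, 254.0], [307.0, 254.0]]
50 -10 [[207.0, 300.0], [284.0, 300.0], [308.0, 300.0]]
50 0 [[206.0, 282.0], [285.0, 282.0], [309.0, 282.0]]
50 10 [[205.0, 263.0], [285.0, 263.0], [311.0, 263.0]]
```

View pics/d.png

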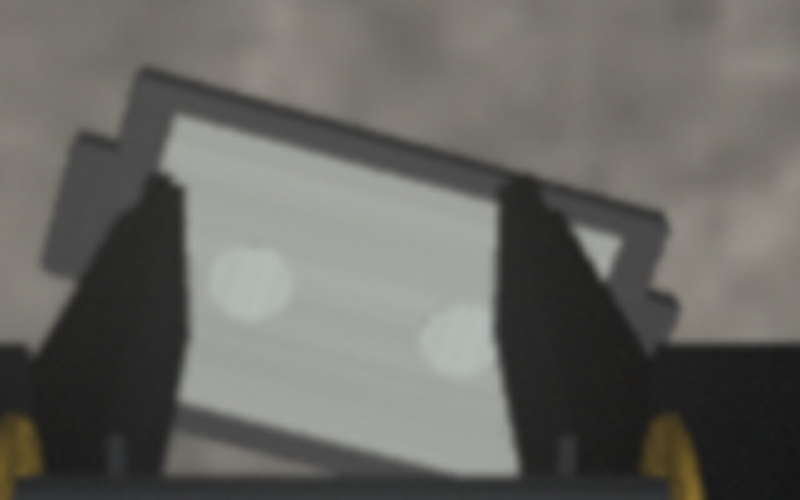

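{"fn": "apply_moves", "kwargs": {
  "increments": [
    [0.6,0,-25,0,0],
    [0.6,0,-25,0,0],
    [0.6,0,-25,0,0],
    [0.6,0,-4,0,0],
    [0.6,4,0,0,0],
    [0.6,4,0,0,0],
    [0.6,0,0,0,0]
  ]
}}

```text
t: 6.3
eef_pos: [484.0, -184.4, 8.2]
tcp_rot: [2.557, 1.569, 2.558]
ft_force: [-0.5, 0.3, 0.0]
opening: 0.399
```

```bash
python3 - <<'E'
from h import *
import pickle
c=cam('wrist','w3.png');b=cam('top','t3.png');pickle.dump((c,b),open('c3.pkl','wb'))
i=cv2.imread('pics/w3.png')[150:300,150:370];j=cv2.imread('pics/t3.png')[150:260,270:380]
print(i.shape)
cv2.imwrite('pics/w3b.png',np.hstack([cv2.resize(i,(480,327),interpolation=cv2.INTER_CUBIC),cv2.resize(j,(320,327),interpolation=cv2.INTER_CUBIC)]));s=status.state();print(s['eef_pos'],s['ft_force'])
E
```

```text
(150, 220, 3)
[ 484.28780792 -184.65802538    8.62809084] [-0.10001109 -0.93454751  0.1451426 ]
```

View pics/w3b.png

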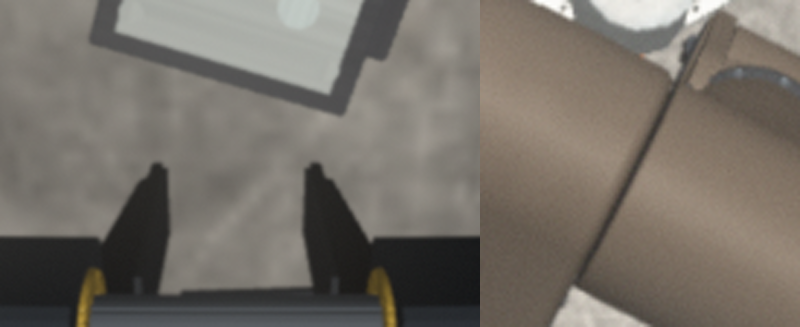

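{"fn": "apply_moves", "kwargs": {
  "increments": [
    [0.6,5,0,0,0],
    [0.6,5,0,0,0],
    [0.6,0,0,0,0]
  ]
}}

```text
t: 6.7
eef_pos: [484.1, -185.2, -1.9]
tcp_rot: [2.562, 1.57, 2.562]
ft_force: [-0.8, -0.3, -0.2]
opening: 0.399
```

{"fn": "apply_moves", "kwargs": {
  "increments": [
    [0.6,4,0,0,0],
    [0.6,4,0,0,0],
    [0.6,0,0,0,0]
  ]
}}

```text
t: 7.0
eef_pos: [484.1, -185.4, -9.7]
tcp_rot: [2.505, 1.57, 2.505]
ft_force: [0.4, 0.3, 0.5]
opening: 0.398
```

{"fn": "apply_moves", "kwargs": {
  "increments": [
    [0.6,3,0,0,0],
    [0.6,2,0,0,0],
    [0.6,0,0,0,0]
  ]
}}

```text
t: 7.3
eef_pos: [484.2, -185.4, -14.4]
tcp_rot: [2.372, 1.57, 2.372]
ft_force: [-0.1, 0.8, -0.3]
opening: 0.4
```

{"fn": "apply_moves", "kwargs": {
  "increments": [
    [0.6,2,0,0,0],
    [0.6,2,0,0,0],
    [0.6,0,0,0,0]
  ]
}}

```text
t: 7.6
eef_pos: [484.3, -185.4, -18.4]
tcp_rot: [2.4, 1.57, 2.4]
ft_force: [-0.1, -0.6, -0.3]
opening: 0.398
```

{"fn": "apply_moves", "kwargs": {
  "increments": [
    [0.6,2,0,0,0],
    [0.6,2,0,0,0],
    [0.6,0,0,0,0]
  ]
}}

```text
t: 7.9
eef_pos: [484.2, -185.4, -22.5]
tcp_rot: [2.396, 1.57, 2.396]
ft_force: [0.3, -0.1, 0.4]
opening: 0.398
```

```bash
python3 - <<'E'
from h import *
import pickle
c=cam('wrist','w4.png');b=cam('side','s4.png');pickle.dump((c,b),open('c4.pkl','wb'))
s=status.state();print(s['eef_pos'],s['ft_force'])
i=cv2.imread('pics/w4.png')[170:270,180:340];j=cv2.imread('pics/s4.png')[190:310,200:360]
cv2.imwrite('pics/w4b.png',np.hstack([cv2.resize(i,(400,300),interpolation=cv2.INTER_CUBIC),cv2.resize(j,(400,300),interpolation=cv2.INTER_CUBIC)]))
E
```

```text
[ 484.35301388 -185.45320049  -22.22545372] [-0.49024972  1.00850526  0.60577768]
```

View pics/w4b.png

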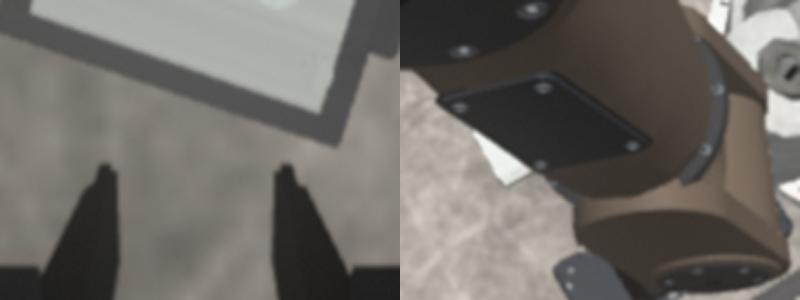

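{"fn": "apply_moves", "kwargs": {
  "increments": [
    [0.6,2,0,0,0],
    [0.6,2,0,0,0],
    [0.6,0,0,0,0]
  ]
}}

```text
t: 8.3
eef_pos: [484.2, -185.4, -26.5]
tcp_rot: [2.435, 1.57, 2.435]
ft_force: [0.4, 0.3, -0.7]
opening: 0.397
```

{"fn": "apply_moves", "kwargs": {
  "increments": [
    [0.6,2,0,0,0],
    [0.6,0,0,0,0]
  ]
}}

```text
t: 8.5
eef_pos: [484.3, -185.4, -28.4]
tcp_rot: [1.901, 1.571, 1.901]
ft_force: [-0.1, 0.4, -0.4]
opening: 0.401
```

{"fn": "apply_moves", "kwargs": {
  "increments": [
    [0.6,2,0,0,0],
    [0.6,0,0,0,0]
  ]
}}

```text
t: 8.7
eef_pos: [484.4, -185.5, -28.6]
tcp_rot: [-0.445, 1.57, -0.445]
ft_force: [-5.1, 2.7, 25.7]
opening: 0.402
```

{"fn": "apply_moves", "kwargs": {
  "increments": [
    [0.6,-5,0,0,0],
    [0.6,0,0,0,0]
  ]
}}

```text
t: 8.9
eef_pos: [484.6, -185.6, -24.7]
tcp_rot: [-0.412, 1.57, -0.412]
ft_force: [0.1, 0.6, -0.5]
opening: 0.402
```

```bash
python3 - <<'E'
from h import *
import pickle
c,b=pickle.load(open('c4.pkl','rb'))
f=lambda L:(np.array(L)+.5)/2.5-.5+np.array([180,170])
print(back(c,f([(98,165),(117,168),(275,168),(294,165),(335,147),(0,38)]),[6.3]*4+[17.5]*2).round(1))
print(-np.array(c['R']).T@c['t'],status.state()['eef_pos'],status.state()['ft_force'])
E
```

```text
[[ 460.9 -180.9    6.3]
 [ 465.5 -181.7    6.3]
 [ 504.4 -181.7    6.3]
 [ 509.  -180.9    6.3]
 [ 516.6 -171.1   17.5]
 [ 442.2 -145.4   17.5]]
[ 484.72544519 -101.09244745  176.18926469] [ 484.61242304 -185.57978511  -24.664619  ] [ 0.05750706  0.57626097 -0.45836803]
```

{"fn": "apply_moves", "kwargs": {
  "increments": [
    [0.6,0,7,0,0],
    [0.6,0,7,0,0],
    [0.6,0,7,0,0],
    [0.6,0,7,0,0],
    [0.6,0,7,0,0],
    [0.6,0,7,0,0],
    [0.6,0,7,0,0],
    [0.6,0,7,0,0],
    [0.6,0,7,0,0],
    [0.6,0,6,0,0]
  ]
}}

```text
t: 9.9
eef_pos: [484.3, -115.8, -25.2]
tcp_rot: [2.144, 1.571, 2.144]
ft_force: [-0.8, -1.8, -0.5]
opening: 0.402
```

{"fn": "apply_moves", "kwargs": {
  "increments": [
    [0.6,0,3,0,0],
    [0.6,0,3,0,0],
    [0.6,0,2,0,0]
  ]
}}

```text
t: 10.2
eef_pos: [484.4, -108.3, -25.2]
tcp_rot: [0.943, 1.571, 0.943]
ft_force: [-0.1, -1.5, -0.2]
opening: 0.398
```

{"fn": "apply_moves", "kwargs": {
  "increments": [
    [0.6,0,2,0,0],
    [0.6,0,2,0,0]
  ]
}}

```text
t: 10.4
eef_pos: [484.4, -104.4, -25.2]
tcp_rot: [0.792, 1.571, 0.792]
ft_force: [-0.4, -1.7, -0.4]
opening: 0.402
```

{"fn": "apply_moves", "kwargs": {
  "increments": [
    [0.6,0,2,0,0],
    [0.6,0,2,0,0]
  ]
}}

```text
t: 10.6
eef_pos: [484.4, -100.4, -25.2]
tcp_rot: [1.057, 1.571, 1.057]
ft_force: [0.7, -0.5, -0.3]
opening: 0.402
```

{"fn": "apply_moves", "kwargs": {
  "increments": [
    [0.6,0,2,0,0],
    [0.6,0,1,0,0]
  ]
}}

```text
t: 10.8
eef_pos: [484.4, -98.8, -24.9]
tcp_rot: [-1.259, 1.569, -1.259]
ft_force: [-7.9, -27.0, 4.4]
opening: 0.401
```

{"fn": "apply_moves", "kwargs": {
  "increments": [
    [0.6,0,2,0,0],
    [0.6,0,0,0,0]
  ]
}}

```text
t: 11.0
eef_pos: [484.5, -98.5, -24.6]
tcp_rot: [-1.192, 1.568, -1.191]
ft_force: [-12.0, -36.4, 6.3]
opening: 0.402
```

{"fn": "apply_moves", "kwargs": {
  "increments": [
    [0.6,-2,0,0,0],
    [0.6,-2,0,0,0],
    [0.6,-2,0,0,0]
  ]
}}

```text
t: 11.3
eef_pos: [484.5, -97.5, -18.7]
tcp_rot: [-1.057, 1.569, -1.057]
ft_force: [-6.1, -20.6, 4.2]
opening: 0.394
```

{"fn": "apply_moves", "kwargs": {
  "increments": [
    [0.6,-2,0.5,0,0],
    [0.6,-2,0.5,0,0],
    [0.6,-2,0.5,0,0]
  ]
}}

```text
t: 11.6
eef_pos: [484.6, -95.6, -12.7]
tcp_rot: [-0.957, 1.569, -0.957]
ft_force: [-3.8, -18.5, 4.2]
opening: 0.401
```

```bash
python3 - <<'E'
from h import *
import pickle
c=cam('wrist','w5.png');pickle.dump(c,open('c5.pkl','wb'))
s=status.state();print(s['eef_pos'],s['ft_force'],s['moment'])
i=cv2.imread('pics/w5.png')[60:300,100:420]
cv2.imwrite('pics/w5b.png',cv2.resize(i,(800,600),interpolation=cv2.INTER_CUBIC))
E
```

```text
[484.67522696 -95.53297622 -12.42488244] [ -5.05112557 -18.85025451   5.56006966] [-3.45406052  1.06569843  0.00844232]
```

View pics/w5b.png

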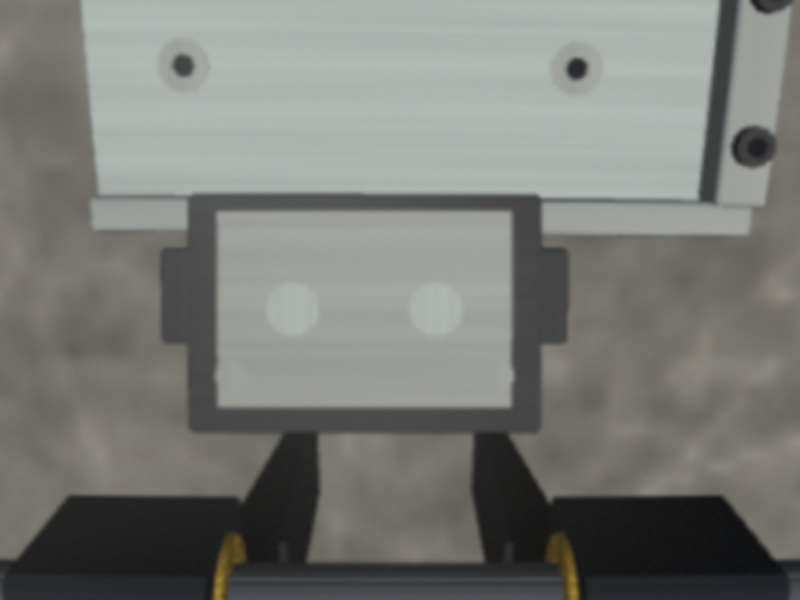

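```bash
cat >> h.py <<'E'
def padpose(c,uv):
    # uv: lead -y? order: lead@lowX, lead@highX, trail@highX, trail@lowX ; pad y ~ -worldX
    O=np.array([[27,40,17.5],[27,-40,17.5],[-27,-40,17.5],[-27,40,17.5]],float)
    _,r,t,_2=(lambda q:(q[0],q[1],q[2],0))(cv2.solvePnP(O,np.array(uv,float),K(c),np.array(c['distortion'],float)))
    R=np.array(c['R']).T; Rw=R@cv2.Rodrigues(r)[0]; pos=(R@(t.ravel()-c['t']))
    return pos,Rw
E
python3 - <<'E'
from h import *
import pickle
c=pickle.load(open('c5.pkl','rb'))
f=lambda L:(np.array(L)+.5)/2.5-.5+np.array([100,60])
uv=f([(188,195),(541,195),(541,432),(189,432)])
pos,Rw=padpose(c,uv);print(pos,Rw[:,2],np.degrees(np.arctan2(Rw[1,2],Rw[2,2])))
for z1,z2 in((17.5,17.5),(17,30),(16,35)):print(back(c,uv,[z1,z1,z2,z2]).round(1).tolist())
E
```

```text
[478.12083909 -62.54591151   3.85416763] [0.00484386 0.28551109 0.95836317] 16.589601289573146
[[439.3, -31.2, 17.5], [517.3, -31.2, 17.5], [520.6, -88.3, 17.5], [434.9, -88.3, 17.5]]
[[439.2, -31.2, 17.0], [517.4, -31.3, 17.0], [517.9, -82.6, 30.0], [438.7, -82.6, 30.0]]
[[438.9, -31.4, 16.0], [517.6, -31.4, 16.0], [516.8, -80.3, 35.0], [440.1, -80.3, 35.0]]
```

{"fn": "apply_moves", "kwargs": {
  "increments": [
    [0.6,-2.5,1.0,0,0],
    [0.6,-2.5,1.0,0,0],
    [0.6,-2.5,1.2,0,0]
  ]
}}

```text
t: 11.95
eef_pos: [484.8, -92.2, -5.1]
tcp_rot: [-0.808, 1.569, -0.808]
ft_force: [-3.1, -13.8, 5.6]
opening: 0.401
```

{"fn": "apply_moves", "kwargs": {
  "increments": [
    [0.6,-2.2,1.4,0,0],
    [0.6,-2.2,1.4,0,0]
  ]
}}

```text
t: 12.15
eef_pos: [484.9, -89.2, -0.6]
tcp_rot: [-0.712, 1.569, -0.712]
ft_force: [-2.3, -12.1, 6.3]
opening: 0.398
```

{"fn": "apply_moves", "kwargs": {
  "increments": [
    [0.6,-2.2,1.8,0,0],
    [0.6,-2.2,1.8,0,0],
    [0.6,-2.2,1.8,0,0]
  ]
}}

```text
t: 12.45
eef_pos: [485.1, -83.4, 6.0]
tcp_rot: [-0.51, 1.569, -0.51]
ft_force: [-0.7, -7.2, 4.6]
opening: 0.403
```

{"fn": "apply_moves", "kwargs": {
  "increments": [
    [0.6,-2.2,2.2,0,0],
    [0.6,-2.2,2.3,0,0],
    [0.6,-2.2,2.4,0,0]
  ]
}}

```text
t: 12.75
eef_pos: [484.6, -75.6, 12.2]
tcp_rot: [-0.105, 1.57, -0.105]
ft_force: [0.3, -1.8, 0.6]
opening: 0.397
```

```bash
python3 - <<'E'
from h import *
import pickle
c=cam('wrist','w6.png');pickle.dump(c,open('c6.pkl','wb'))
s=status.state();print(s['eef_pos'],s['ft_force'],s['moment'])
i=cv2.imread('pics/w6.png')[60:300,100:420]
cv2.imwrite('pics/w6b.png',cv2.resize(i,(800,600),interpolation=cv2.INTER_CUBIC))
E
```

```text
[484.50804568 -75.26010153  12.38133262] [ 0.38203865 -1.41674085  2.01792735] [-0.3453385  -0.07067288  0.03194632]
```

{"fn": "apply_moves", "kwargs": {
  "increments": [
    [0.6,-1.6,2.5,0,0],
    [0.6,-1.6,2.5,0,0],
    [0.6,-1.6,2.5,0,0],
    [0.6,-1.5,2.5,0,0],
    [0.6,-1,2.5,0,0]
  ]
}}

```text
t: 13.3
eef_pos: [484.2, -62.8, 19.2]
tcp_rot: [2.551, 1.57, 2.551]
ft_force: [0.5, -1.1, -0.2]
opening: 0.402
```

{"fn": "apply_moves", "kwargs": {
  "increments": [
    [0.6,-1,2.5,0,0],
    [0.6,-1,2.5,0,0],
    [0.6,-1,2.5,0,0]
  ]
}}

```text
t: 13.6
eef_pos: [484.3, -55.4, 22.3]
tcp_rot: [1.828, 1.571, 1.828]
ft_force: [1.3, -0.0, 0.6]
opening: 0.401
```

```bash
python3 - <<'E'
from h import *
import pickle
c=cam('wrist','w7.png');pickle.dump(c,open('c7.pkl','wb'))
s=status.state();print(s['eef_pos'],s['ft_force'],s['moment'])
i=cv2.imread('pics/w7.png')[60:300,100:420]; j=cv2.imread('pics/w6.png')[60:300,100:420]
cv2.imwrite('pics/w7b.png',np.hstack([cv2.resize(x,(400,300),interpolation=cv2.INTER_CUBIC) for x in (j,i)]))
E
```

```text
[484.33921461 -55.20370635  22.40699051] [-0.48726675 -0.39101129  0.03288369] [-0.12042589  0.07940141  0.02672933]
```

View pics/w7b.png

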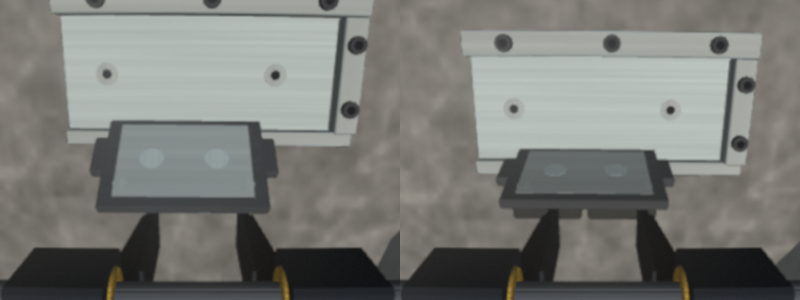

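{"fn": "apply_moves", "kwargs": {
  "increments": [
    [0.6,-0.8,2,0,0],
    [0.6,-0.6,2,0,0],
    [0.6,-0.4,2,0,0],
    [0.6,-0.2,2,0,0],
    [0.6,0,2,0,0]
  ]
}}

```text
t: 14.15
eef_pos: [484.4, -45.5, 24.3]
tcp_rot: [0.663, 1.571, 0.663]
ft_force: [0.5, -0.2, 0.3]
opening: 0.403
```

{"fn": "apply_moves", "kwargs": {
  "increments": [
    [0.6,0,2,0,0],
    [0.6,0,2,0,0],
    [0.6,0,2,0,0],
    [0.6,0,2,0,0],
    [0.6,0,2,0,0]
  ]
}}

```text
t: 14.65
eef_pos: [484.4, -35.5, 24.2]
tcp_rot: [0.702, 1.571, 0.702]
ft_force: [-0.4, 0.6, 0.8]
opening: 0.397
```

{"fn": "apply_moves", "kwargs": {
  "increments": [
    [0.6,0,2,0,0],
    [0.6,0,2,0,0],
    [0.6,0,2,0,0]
  ]
}}

```text
t: 14.95
eef_pos: [484.4, -29.5, 24.3]
tcp_rot: [0.753, 1.571, 0.753]
ft_force: [0.0, 0.4, 0.9]
opening: 0.399
```

```bash
python3 - <<'E'
from h import *
import pickle
c=cam('wrist','w8.png');pickle.dump(c,open('c8.pkl','wb'))
s=status.state();print(s['eef_pos'],s['ft_force'])
# numeric look: sample strip across channel at X=478, z at floor: brightness along Y
p=proj(c,[[478,y,4] for y in range(-60,45,4)]).round().astype(int)
print([(y,int(c['pixels'][v,u].mean())) for y,(u,v) in zip(range(-60,45,4),p) if 0<=v<384])
p=proj(c,[[x,0,4] for x in range(415,560,6)]).round().astype(int)
print([(x,int(c['pixels'][v,u].mean())) for x,(u,v) in zip(range(415,560,6),p) if 0<=v<384])
E
```

```text
[484.37952879 -29.2889791   24.30450489] [0.89616244 0.62907145 2.16403218]
[(-60, 116), (-56, 116), (-52, 120), (-48, 121), (-44, 126), (-40, 150), (-36, 113), (-32, 82), (-28, 83), (-24, 182), (-20, 181), (-16, 184), (-12, 185), (-8, 181), (-4, 187), (0, 184), (4, 184), (8, 183), (12, 184), (16, 182), (20, 184), (24, 160), (28, 164), (32, 163), (36, 164), (40, 119), (44, 121)]
[(415, 179), (421, 187), (427, 188), (433, 165), (439, 166), (445, 186), (451, 186), (457, 185), (463, 185), (469, 185), (475, 185), (481, 184), (487, 184), (493, 184), (499, 184), (505, 184), (511, 182), (517, 183), (523, 166), (529, 168), (535, 185), (541, 184), (547, 184), (553, 183), (559, 74)]
```

{"fn": "apply_moves", "kwargs": {
  "increments": [
    [0.6,0,2,0,0],
    [0.6,0,2,0,0],
    [0.6,0,2,0,0],
    [0.6,0,2,0,0],
    [0.6,0,0,0,0],
    [0.6,0,0,0,0]
  ]
}}

```text
t: 15.6
eef_pos: [484.3, -21.6, 24.2]
tcp_rot: [1.534, 1.571, 1.534]
ft_force: [0.4, 0.2, -0.5]
opening: 0.403
```

```bash
cat > look.py <<'E'
from h import *
import pickle,sys
n=sys.argv[1]
c=cam('wrist','w%s.png'%n);pickle.dump(c,open('c%s.pkl'%n,'wb'))
s=status.state();print(s['eef_pos'],s['ft_force'])
p=proj(c,[[478,y,4] for y in range(-60,45,4)]).round().astype(int)
print([(y,int(c['pixels'][v,u].mean())) for y,(u,v) in zip(range(-60,45,4),p) if 0<=v<384])
p=proj(c,[[x,0,4] for x in range(409,560,5)]).round().astype(int)
print([(x,int(c['pixels'][v,u].mean())) for x,(u,v) in zip(range(409,560,5),p) if 0<=v<384])
E
python3 look.py 9
```

```text
[484.32343809 -21.66473451  24.18533593] [-0.61632763  0.35067458  0.2769771 ]
[(-60, 125), (-56, 125), (-52, 129), (-48, 141), (-44, 144), (-40, 170), (-36, 147), (-32, 186), (-28, 84), (-24, 78), (-20, 77), (-16, 78), (-12, 77), (-8, 77), (-4, 77), (0, 76), (4, 76), (8, 74), (12, 77), (16, 78), (20, 79), (24, 139), (28, 174), (32, 171), (36, 173), (40, 124), (44, 127)]
[(409, 129), (414, 162), (419, 199), (424, 199), (429, 199), (434, 86), (439, 78), (444, 82), (449, 81), (454, 80), (459, 80), (464, 79), (469, 79), (474, 79), (479, 75), (484, 77), (489, 78), (494, 78), (499, 78), (504, 79), (509, 80), (514, 81), (519, 79), (524, 82), (529, 180), (534, 196), (539, 196), (544, 196), (549, 197), (554, 196), (559, 87)]
```

{"fn": "apply_moves", "kwargs": {
  "increments": [
    [1,-5,3,0,0],
    [1,0,4,-10,0],
    [1,0,4,-20,0],
    [1,0,4,-20,0],
    [1,0,2,-15,0],
    [1,0,0,-5,0],
    [1,0,0,0,0]
  ]
}}

```text
t: 16.35
eef_pos: [413.9, -4.6, 29.4]
tcp_rot: [0.863, 1.571, 0.864]
ft_force: [0.3, 0.4, -0.6]
opening: 0.01
```

{"fn": "apply_moves", "kwargs": {
  "increments": [
    [1,20,0,0,0],
    [1,15,0,0,0],
    [1,10,0,0,0],
    [1,4,0,0,0],
    [1,2,0,0,0]
  ]
}}

```text
t: 16.85
eef_pos: [414.5, -4.7, -22.0]
tcp_rot: [2.681, 1.571, 2.681]
ft_force: [0.0, 0.5, 0.0]
opening: 0.003
```

{"fn": "apply_moves", "kwargs": {
  "increments": [
    [1,0,0,4,0],
    [1,0,0,4,0],
    [1,0,0,4,0],
    [1,0,0,4,0],
    [1,0,0,4,0],
    [1,0,0,4,0],
    [1,0,0,4,0],
    [1,0,0,4,0],
    [1,0,0,4,0]
  ]
}}

```text
t: 17.75
eef_pos: [450.6, -4.6, -21.8]
tcp_rot: [2.534, 1.571, 2.534]
ft_force: [-5.2, -0.3, 3.0]
opening: 0.007
```

{"fn": "apply_moves", "kwargs": {
  "increments": [
    [1,0,0,2,0],
    [1,0,0,2,0]
  ]
}}

```text
t: 17.95
eef_pos: [454.4, -4.6, -21.8]
tcp_rot: [2.712, 1.57, 2.712]
ft_force: [-3.5, -0.5, 2.4]
opening: 0.005
```

{"fn": "apply_moves", "kwargs": {
  "increments": [
    [1,0,0,1.5,0],
    [1,0,0,1.5,0]
  ]
}}

```text
t: 18.15
eef_pos: [457.4, -4.6, -21.8]
tcp_rot: [1.229, 1.571, 1.229]
ft_force: [-3.1, -0.3, 2.1]
opening: 0.006
```

{"fn": "apply_moves", "kwargs": {
  "increments": [
    [1,0,0,1.5,0],
    [1,0,0,1.5,0]
  ]
}}

```text
t: 18.35
eef_pos: [460.5, -4.6, -21.8]
tcp_rot: [0.846, 1.571, 0.846]
ft_force: [-6.2, -1.0, 1.8]
opening: 0.008
```

{"fn": "apply_moves", "kwargs": {
  "increments": [
    [1,0,0,1,0],
    [1,0,0,1,0]
  ]
}}

```text
t: 18.55
eef_pos: [460.5, -4.5, -21.9]
tcp_rot: [3.012, 1.567, 3.012]
ft_force: [-13.5, -4.2, 8.3]
opening: 0.007
```

{"fn": "apply_moves", "kwargs": {
  "increments": [
    [1,0,0,1,0],
    [1,0,0,1,0]
  ]
}}

```text
t: 18.75
eef_pos: [460.4, -4.4, -22.0]
tcp_rot: [3.025, 1.563, 3.025]
ft_force: [-20.9, -6.3, 13.4]
opening: 0.004
```

Home against the stop (TCP stopped at 460.5, the predicted value, and the force climbs). I'll back off, raise and check.

{"fn": "apply_moves", "kwargs": {
  "increments": [
    [1,0,0,-4,0],
    [1,0,0,-4,0],
    [1,0,0,-8,0],
    [1,-20,0,-5,0],
    [1,-40,0,0,0],
    [1,-45,-30,0,0],
    [1,-45,-40,0,0],
    [1,-20,-40,0,0],
    [1,0,0,0,0]
  ]
}}

```text
t: 19.65
eef_pos: [444.9, -109.3, 139.9]
tcp_rot: [-0.419, 1.564, -0.422]
ft_force: [0.9, -0.2, -0.4]
opening: 0.004
```

```bash
python3 look.py 10; python3 - <<'E'
import cv2
i=cv2.imread('pics/w10.png')[0:240,100:420]
cv2.imwrite('pics/w10b.png',cv2.resize(i,(800,600),interpolation=cv2.INTER_CUBIC))
E
```

```text
[ 443.83174638 -107.41454021  138.30600156] [-0.64616098  0.92875491 -0.81379677]
[(-60, 128), (-56, 132), (-52, 147), (-48, 149), (-44, 150), (-40, 169), (-36, 177), (-32, 192), (-28, 116), (-24, 80), (-20, 67), (-16, 77), (-12, 74), (-8, 70), (-4, 68), (0, 65), (4, 63), (8, 58), (12, 57), (16, 53), (20, 70), (24, 76), (28, 94), (32, 180), (36, 178), (40, 176), (44, 130)]
[(409, 134), (414, 174), (419, 206), (424, 206), (429, 205), (434, 171), (439, 173), (444, 204), (449, 204), (454, 204), (459, 204), (464, 191), (469, 79), (474, 77), (479, 86), (484, 92), (489, 92), (494, 91), (499, 90), (504, 89), (509, 88), (514, 69), (519, 83), (524, 88), (529, 87), (534, 86), (539, 85), (544, 84), (549, 82), (554, 71), (559, 72)]
```

View pics/w10b.png

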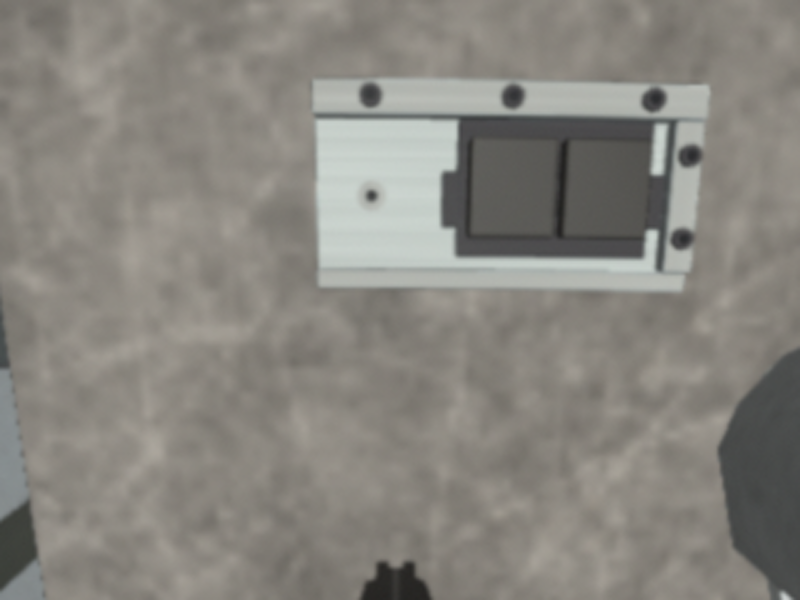

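```bash
python3 -c "
from h import *
s=status.state();print(s['qvel'].round(3),s['t']);print(env.job_done())"
```

```text
[ 0.048  0.029  0.045  0.007 -0.014  0.029] 19.7
the job is handed in; nothing more can be done
None
```

The pad is turned over and lies lining-up in the channel, with its end against the end stop. I handed the job in at about 19.7 s. `env.job_done()` gives no verdict, so this rests on my own checks.

**What I did:** I pushed the pad square against the lip with two spread fingertips and tipped it over the lip along an arc. It never left the bench and jig together. It fell flat into the channel, and I pushed it home with the closed fingertips.

**Last checks:**
- **Home:** the tool stopped at 460.5 mm, within 1 mm of where I had worked out it would. The push force then rose to about 21 N, so the pad was against the stop.
- **Position:** the final wrist picture shows the pad flat, square and lining-up, with its ear at the stop. It sits towards the rear rail.
- **Clear of everything:** the fingers were well away from the pad at the end, with no contact force. The arm was still settling slightly at hand-in, with joint speeds up to 0.05 rad/s.
- **Other items:** I never touched the finished pad, the file or the caliper. I did not measure their positions again at the end.

**What disagreed:** the reported tool height did not match the stated fingertip length. The tips touched the bench at a reported tool height of -28.5 mm, about 39.5 mm lower than expected. My first push therefore passed over the pad without touching it. I found the bench by a gentle touch of about 26 N and corrected all later heights by it. Sideways positions agreed with the camera.

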